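# Nest the fallen locksmith's pot

## Robot

A 7-joint arm with a two-finger parallel gripper is mounted at the origin on the work surface. World frame = base frame: x ahead of the robot, y to its left, z up, the work surface at z = 0. Lengths are in mm, angles in rad, forces in N, time in s.
With the tool pointing down it reaches from about 425 to 925 mm from the base axis. Payload 6.8 kg.
Tool frame: the origin (TCP) lies at the centre of the arm's flange, where the gripper is bolted on; the fingertips stand 182 mm ahead of it and the grasp point (between the pads) lies 163 mm ahead of it; z points along the fingers, y is the line along which they close (so a half turn about z gives the same grasp; the last joint's range is limited). The gripper opens to 88 mm and grips with 3 to 60 N. Pads are 20 mm wide; open, the fingers measure 115 mm over their backs; the gripper's body (75 mm by 178 mm) begins 61 mm behind the grasp point.
Start: joints at [1.069, 0.477, 0.022, 1.555, -0.011, 1.109, -0.083], TCP at [259.004, -623.345, 404.664] pointing down, gripper open.
Joint ranges: [-2.96, 2.96], [-0.34, 2.1], [-1.41, 1.46], [0.24, 2.44], [-1.37, 4.51], [0.17, 1.92], [-2.96, 2.96]. Speed limits (rad/s): [2.39, 2.39, 3.14, 3.14, 3.14, 3.14, 3.14].

## Interface

Orientations are given as a 3x3 rotation matrix whose columns are the frame's x, y, z axes.
In Python, from workcell import ctrl gives the robot as it stands.
- The arm moves only by the shell command python3 -m crank 'ROWS'. ROWS is JSON, a list of rows, each a list of 5 numbers: the shift along the tool's x, y, z in mm, then the turn about the tool's z in rad, then the opening, from 0 (shut) to 1 (fully open). In form: [[dx, dy, dz, yaw, hand], ...]. A call has 1 to 20 rows; each row shifts and turns the commanded pose from where the row before left it, along the tool's axes as they then stand; what a row does not reach is not made up. A row lasts 1/10 s, in which the tool goes at most 50 mm and 8.59 degrees, less where a joint would pass 70% of its speed; a pose out of reach is approached as far as the arm can. A call with a gripper value outside its range is refused whole. The fingers move at their own pace and stop on an object; the grip force is fixed at half the most. Time passes only in rows, so rows that do not move let the fingers close. It gives the time, the measured TCP pose, the force, the opening and the grip force at its end, in the units of the state.
- ctrl.read_state(): the state, without advancing time (a new reading comes with each control period).
- ctrl.snapshot(name): name is "scene" or "top" or "wrist"; returns a dict with "image" (480x640x3 uint8, blue, green, red), "z_map" (480x640 float32, mm along the optical axis (not along the pixel's ray), 0 where there is no reading), "fx", "fy", "cx", "cy" (pixels), "R" (3x3) and "t" (3): a world point X has camera coordinates R X + t. Camera axes: x right, y down, z forward; pixel columns grow to the right and rows downward; lengths in mm; the calibration is good to about 2 mm. A picture is of the moment at which its call begins.
- ctrl.hand_in(): hands the job in; it is judged then, once.
The state is a dict: "time_s": time; "qpos": joint angles; "qd": joint speeds; "effort": joint torques, N m; "position": TCP position; "tcp_rot": TCP orientation; "force": force on the tool from outside, world axes, zero at the start; "moment": the same for the moment, N m; "width": finger opening in mm; "finger_force": force on a finger pad.
Only numpy, scipy, OpenCV 4.12 (cv2) and the standard library are available. Lean on these libraries where they do the work, as an engineer would, in place of code of your own. Each camera call takes 0.05 s, during which the arm holds its last target. There are 200 camera calls.

## Task

One of the square tapered metal pots on the locksmith's bench has fallen on its side: stand it upright on the bench and let go of it, then take it again and nest it, mouth up and sides lined up, in the empty standing pot. Lower it gently until it just settles between the walls all round, without dropping it in or forcing it so that it wedges tight, and leave it there. Keep the empty pot about where it stands, and do not disturb the pot full of lock cylinders, the padlock or the lock case.

Things in the scene. Friction and masses are not known exactly. Their poses are not given: they have to be found in the camera images.
- spare_pot: fallen pot, bare aluminium, 0.2 kg: square, tapered, open, 120 mm high, outside 46.8 mm square at the foot, 66 mm at the mouth, walls 3.5 mm, floor 5 mm. Origin: centre of the foot's underside; z runs foot to mouth, x and y square to the sides. Starts lying flat on a side, x level, z pointing to the robot's left (within 0.5 rad) and rising 4.6 degrees, origin 23 mm above the bench
- empty_pot: pot of the same shape, size, origin and axes, standing upright, empty and loose, to the robot's left or right. Only the sloping walls bear: another such pot, lowered in with sides parallel, touches all round when its foot is 44 mm above this origin, its upper 44 mm standing out above this mouth. Pushed down with over about 30 N, or let fall in by more than 4 mm, it jams
- filled_pot: a third pot of the same shape and origin, standing on the opposite side from the empty one, full of brass lock cylinders that stick up to 13 mm out of the mouth; must not be disturbed
- padlock: brass padlock lying flat at the back, body 50 x 60 x 24 mm, shackle pointing along its x; origin under the centre of the body; must not be disturbed
- lock_case: flat steel mortice lock case lying at the back, 90 x 200 x 22 mm, origin under its centre; must not be disturbed
- vice: small grey bench vice fixed to the bench at the back left, 190 x 100 mm, 113 mm high, handle to the back, origin under its centre
- table: the fixed wooden bench, 1600 x 2900 mm, with a thin black mat; its top is at z = 0, origin at the middle of the top

How it is judged (in metres and radians):
On the way:
1. the fallen pot stands upright on the bench, let go (angle between spare_pot's own z axis and vertical below 0.06 rad and height (world z) of spare_pot below 0.005 m and contact force between spare_pot and the fingers below 0.05 N and linear speed of spare_pot below 0.03 m/s), for 0.2 s.
At the end, for the whole second after the job is handed in: The fallen pot is nested mouth up in the empty one, centred within 6 mm and parallel within 4 degrees, its foot 38 to 52 mm above the other's, at rest and released; the empty pot stands upright on the bench within 50 mm of where it was (horizontal distance between spare_pot and empty_pot below 0.006 m and z of spare_pot in the frame of empty_pot between 0.038 and 0.052 m and angle between the z axis of spare_pot and the z axis of empty_pot, either way round below 0.07 rad and angle between spare_pot's own z axis and vertical below 0.09 rad and angle between empty_pot's own z axis and vertical below 0.05 rad and height (world z) of empty_pot below 0.006 m and distance of empty_pot from where it was at the start of the episode below 0.05 m and linear speed of spare_pot below 0.02 m/s and contact force between spare_pot and the fingers below 0.05 N); the robot touches nothing.
It fails at once if the nested pots are jammed tight or dropped in hard (over 170 N in all between their walls) (contact force between spare_pot and empty_pot above 170 N).
It fails at once if the empty pot is pressed down on the bench with over 40 N (contact force between empty_pot and table above 40 N).
It fails at once if the filled pot is moved more than 25 mm or tipped (distance of filled_pot from where it was at the start of the episode above 0.025 m or angle between filled_pot's own z axis and vertical above 0.2 rad).
It fails at once if the padlock or the lock case is moved more than 25 mm (distance of any of padlock, lock_case from where it was at the start of the episode above 0.025 m).
It also fails if it takes over 58 s, if anything falls off the work surface, if the arm or the gripper's body presses on something with over 40 N, if the wrist force passes 120 N, or if a joint passes its speed limit or range.

## Working session

There is one attempt and no reset: what is moved stays moved. The work goes in short steps, Python scripts to look and compute and a shell command to move; the robot and the scene stay as the last step left them, time stands still between calls to the robot, and variables do not carry over. Pictures are saved under pics/ and viewed, at most 10 in all, crops included, and the job is handed in when it is done.

```bash
ls; mkdir -p pics
cat > h.py <<'E'
import numpy as np, cv2
from workcell import ctrl
def snap(n,save=None):
    s=ctrl.snapshot(n); s['R']=np.array(s['R']); s['t']=np.array(s['t'])
    if save: cv2.imwrite('pics/'+save,s['image'])
    return s
def cloud(s):
    v,u=np.mgrid[:480,:640]; z=s['z_map']
    P=np.stack([(u-s['cx'])/s['fx']*z,(v-s['cy'])/s['fy']*z,z],-1)
    W=(P-s['t'])@s['R']; W[z<=0]=np.nan; return W
def ray(s,u,v,h):
    d=s['R'].T@np.array([(u-s['cx'])/s['fx'],(v-s['cy'])/s['fy'],1]); c=-s['R'].T@s['t']
    return c+d*(h-c[2])/d[2]
E
python3 - <<'E'
from h import *
np.set_printoptions(precision=3,suppress=True)
for n in('top','scene'):
    s=snap(n,n+'0.png'); W=cloud(s); print(n,-s['R'].T@s['t'],s['R'])
    m=((W[...,2]>12)&(W[...,2]<200)&(abs(W[...,1])<900)&(W[...,0]>200)&(W[...,0]<1200)).astype(np.uint8)
    k,l,st,c=cv2.connectedComponentsWithStats(m)
    for i in range(1,k):
        if st[i,4]>60:
            p=W[l==i]; print(i,st[i],c[i],p.min(0),p.max(0),np.median(p,0))
st=ctrl.read_state();print(st['position'],np.array(st['tcp_rot']),st['width'],st['force'])
E
```

```text
pics
top [515.638  48.413 997.854] [[-0.027 -1.     0.005]
 [-0.995  0.027 -0.096]
 [ 0.095 -0.008 -0.995]]
1 [   0   83   47   91 2953] [ 17.897 131.6  ] [787.967 649.201  12.059] [974.098 746.028 105.847] [855.823 683.083  52.558]
2 [ 258  139   87   58 2802] [305.376 166.998] [715.901 -18.726  12.006] [851.977 173.651  26.264] [784.365  67.534  15.928]
3 [ 133  147   70   94 3931] [168.688 198.514] [626.029 283.359  12.144] [819.759 424.294 117.358] [703.477 346.057 100.767]
4 [380 148  28  39 762] [393.488 170.311] [ 736.79  -160.962   12.016] [ 824.468 -100.799   28.624] [ 767.622 -130.457   22.624]
5 [ 506  214  132   53 1070] [577.559 242.237] [ 542.206 -659.89    12.006] [ 666.298 -377.823   28.372] [ 594.116 -546.522   15.306]
6 [ 480  269   58   44 1539] [509.439 289.274] [ 455.582 -385.829   12.023] [ 540.793 -298.161  123.275] [ 499.696 -356.896   85.322]
7 [ 315  272   59   32 1512] [342.936 286.932] [481.766 -70.979  16.385] [546.871  51.477  68.799] [514.017  -4.69   56.874]
8 [ 175  310   43   35 1361] [195.281 326.514] [412.217 258.669  12.067] [478.146 325.941 137.8
[... 733 characters left out ...]
 [828.232 653.017  31.439]
12 [  88  219   54   63 2612] [116.823 248.591] [ 456.902 -386.532   12.049] [ 545.245 -299.291  121.867] [ 515.434 -344.304   87.904]
14 [ 327  274  106   58 3687] [384.739 301.894] [714.777 -20.811  12.004] [851.958 172.678  24.54 ] [786.204  63.457  15.151]
15 [ 261  314   45   51 1189] [283.601 336.469] [ 737.344 -163.046   12.044] [ 827.306 -102.275   27.105] [ 774.964 -134.471   22.076]
16 [   0  337  126   20 1029] [ 61.328 346.262] [ 578.262 -571.932   12.004] [ 667.908 -377.448   23.849] [ 623.142 -477.857   13.611]
[ 258.907 -623.106  403.798] [[ 0.923  0.384 -0.001]
 [ 0.384 -0.923  0.001]
 [-0.    -0.002 -1.   ]] 87.68195752660206 [ 0.393 -0.291  0.254]
```

View pics/top0.png

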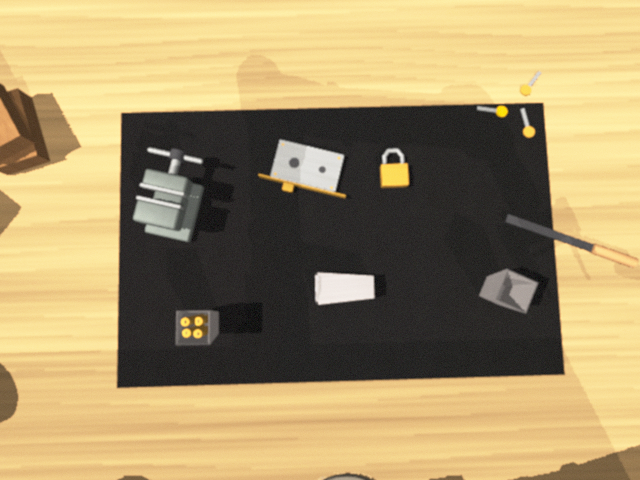

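View pics/scene0.png

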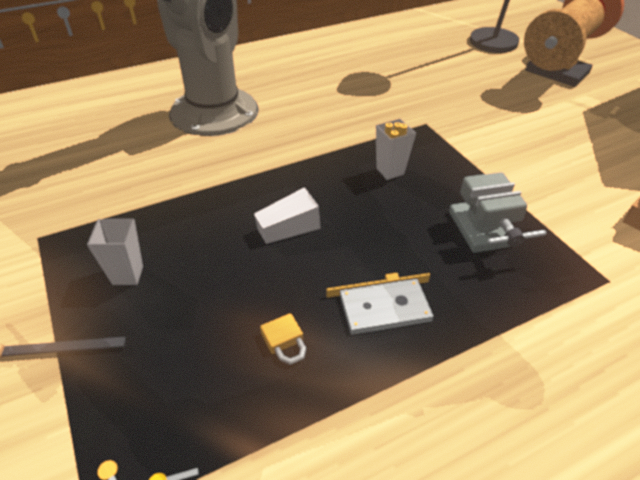

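Top view: the fallen pot is at (345,287) with its mouth to the left. The empty pot is at (510,290) and turned, and the filled pot is at (195,327). Next I'll measure the fallen pot's top face and the empty pot's rim.

Run:
```python
from h import *
np.set_printoptions(precision=2,suppress=True)
for n in('top','scene'):
    s=snap(n); W=cloud(s)
    def box(x0,x1,y0,y1,z0,z1): return W[(W[...,0]>x0)&(W[...,0]<x1)&(W[...,1]>y0)&(W[...,1]<y1)&(W[...,2]>z0)&(W[...,2]<z1)]
    # table height check
    t=box(560,680,-100,100,-20,20); print(n,'bench z',np.median(t[:,2]),t[:,2].std())
    p=box(470,560,-90,70,42,75); 
    r=cv2.minAreaRect(p[:,:2].astype(np.float32)); print('spare top',len(p),r)
    # axis: width profile along y
    c=p.mean(0); A=np.linalg.svd(p-c,full_matrices=False)[2]; print('centroid',c,'normal',A[2])
    a=np.array(A[0][:2]); a/=np.linalg.norm(a); a*=np.sign(a[1]); b=np.array([a[1],-a[0]])
    sA=(p[:,:2]-c[:2])@a; sB=(p[:,:2]-c[:2])@b; print('axis',a,'ang from +y',np.degrees(np.arctan2(-a[0],a[1])))
    for q in np.arange(sA.min()+5,sA.max()-4,12):
        k=abs(sA-q)<3; w=sB[k]; print('  s%.0f mid %.1f width %.1f z %.1f'%(q,(w.max()+w.min())/2,np.ptp(w),np.median(p[k,2])))
    print('ends',c[:2]+a*sA.min(),c[:2]+a*sA.max())
    for z0 in(105,110,114):
        e=box(430,570,-420,-270,z0,126); r=cv2.minAreaRect(e[:,:2].astype(np.float32)); print('empty',z0,len(e),r)
    e=box(380,520,230,350,90,140); print('filled',cv2.minAreaRect(e[:,:2].astype(np.float32)))
    if n=='top':
        cr=s['image'][240:340,450:570]; cv2.imwrite('pics/e.png',cv2.resize(cr,None,fx=5,fy=5,interpolation=cv2.INTER_CUBIC)); print(s['fx'])
```

```text
top bench z 0.2813404850584837 1.814736685338054
spare top 1509 ((514.7393798828125, -10.864456176757812), (65.10919952392578, 119.73196411132812), 0.3936491906642914)
centroid [513.83  -7.04  56.47] normal [-0.    0.16 -0.99]
axis [0. 1.] ang from +y -0.19718797566482993
  s-59 mid 0.6 width 46.7 z 47.2
  s-47 mid -0.1 width 48.6 z 49.0
  s-35 mid 0.2 width 48.6 z 50.7
  s-23 mid 0.5 width 52.6 z 52.5
  s-11 mid -0.2 width 54.5 z 54.7
  s1 mid -0.1 width 54.6 z 56.6
  s13 mid 0.3 width 58.6 z 58.6
  s25 mid -0.4 width 60.4 z 60.3
  s37 mid -0.2 width 60.4 z 62.8
  s49 mid 0.1 width 64.4 z 64.1
ends [513.61 -70.89] [514.02  49.32]
empty 105 476 ((498.4899597167969, -341.6944274902344), (67.99988555908203, 65.98741149902344), 64.15558624267578)
empty 110 395 ((498.4899597167969, -341.6944274902344), (67.99988555908203, 65.98741149902344), 64.15558624267578)
empty 114 328 ((498.4899597167969, -341.6944274902344), (67.99988555908203, 65.98741149902344), 64.15558624267578)
filled ((444.644287109375, 292.1226501464844), (66.5439682006836, 65.45528411865234), 88.52132415771484)
445.7244882
[... 396 characters left out ...]
-3.4 width 57.5 z 51.5
  s-13 mid -3.0 width 57.3 z 53.3
  s-1 mid -6.3 width 62.2 z 55.5
  s11 mid -4.7 width 61.0 z 56.8
  s23 mid -6.6 width 64.6 z 59.0
  s35 mid -7.9 width 67.7 z 60.7
  s47 mid -7.3 width 66.5 z 62.8
ends [515.   -73.62] [525.03  49.53]
empty 105 737 ((500.10894775390625, -343.34515380859375), (66.97900390625, 71.0080795288086), 64.4502944946289)
empty 110 558 ((500.10894775390625, -343.34515380859375), (66.97900390625, 71.0080795288086), 64.4502944946289)
empty 114 398 ((500.10894775390625, -343.34515380859375), (66.97900390625, 71.0080795288086), 64.4502944946289)
filled ((446.1727600097656, 290.806396484375), (69.85464477539062, 71.46564483642578), 89.49028778076172)
```

View pics/e.png

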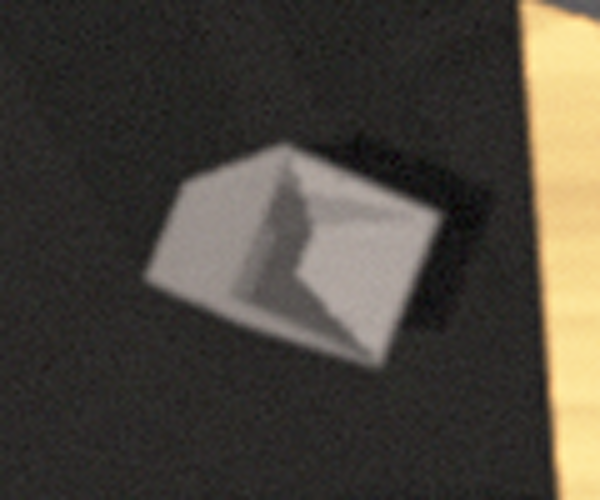

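The spare pot's axis is at x≈514.7, pointing along +y, with the foot at y≈-68.5. The empty pot is at (499,-342.5) with its sides at 64.2° / -25.8°. First I move above the spare pot's mouth end and turn the tool.

```bash
python3 -m crank '[[27.2,-28.35,0,0,1],[27.2,-28.35,0,0,1],[27.2,-28.35,0,0,1],[27.2,-28.35,0,0,1],[27.2,-28.35,0,0,1],[27.2,-28.35,0,0,1],[27.2,-28.35,0,0,1],[27.2,-28.35,0,0,1],[27.2,-28.35,0,0,1],[27.2,-28.35,0,0,1],[27.2,-28.35,0,0,1],[27.2,-28.35,0,0,1],[27.2,-28.35,0,0,1],[27.2,-28.35,0,0,1],[27.2,-28.35,0,0,1],[27.2,-28.35,0,0,1],[27.2,-28.35,0,0,1],[27.2,-28.35,0,0,1]]'
python3 -m crank '[[0,0,0,-0.118,1],[0,0,0,-0.118,1],[0,0,0,-0.118,1],[0,0,0,-0.118,1],[0,0,0,-0.118,1],[0,0,0,-0.118,1],[0,0,0,-0.118,1],[0,0,0,-0.118,1],[0,0,0,-0.118,1],[0,0,0,-0.118,1],[0,0,0,0,1],[0,0,0,0,1]]'
python3 -c "
from h import *
s=ctrl.read_state();print(s['position'],np.array(s['tcp_rot']).round(4),s['qpos'])"
```

```text
time_s: 2.0
position: [515.6, 37.2, 404.7]
tcp_rot: [[0.924, 0.383, 0.0], [0.383, -0.924, -0.0], [-0.0, 0.0, -1.0]]
force: [-0.3, -1.4, 0.2]
width: 88.0
finger_force: 0.0
time_s: 3.2
position: [515.3, 35.6, 404.6]
tcp_rot: [[0.0, 1.0, -0.0], [1.0, -0.0, 0.0], [0.0, -0.0, -1.0]]
force: [-0.2, 0.6, -0.4]
width: 87.9
finger_force: 0.0
[515.28870585  35.64158279 404.58739636] [[ 3.e-04  1.e+00 -1.e-04]
 [ 1.e+00 -3.e-04  0.e+00]
 [ 0.e+00 -1.e-04 -1.e+00]] [ 0.30496212  0.26971726 -0.58162483  1.89911293  0.17236691  1.02226661
 -0.35075399]
```

```bash
python3 -m crank '[[0,0,28,0,1],[0,0,28,0,1],[0,0,28,0,1],[0,0,28,0,1],[0,0,28,0,1],[0,0,28,0,1],[0,0,20,0,1],[0.5,-0.5,13.5,0,1],[0,0,8,0,1],[0,0,0,0,1],[0,0,0,0,0],[0,0,0,0,0],[0,0,0,0,0],[0,0,0,0,0],[0,0,0,0,0],[0,0,0,0,0],[0,0,0,0,0],[0,0,0,0,0]]'
```

```text
time_s: 5.0
position: [515.2, 36.3, 195.9]
tcp_rot: [[-0.003, 1.0, 0.001], [1.0, 0.003, -0.0], [-0.0, 0.001, -1.0]]
force: [-1.7, -1.4, 6.5]
width: 64.9
finger_force: 29.9
```

```bash
python3 -m crank '[[-1.8,0,-4.4,0,0],[-1.8,0,-4.4,0,0],[-1.8,0,-4.3,0,0],[-1.8,0,-4.3,0,0],[-2.4,0,-4,0,0],[-2.5,0,-4,0,0],[-2.5,0,-4,0,0],[-2.5,0,-4,0,0],[0,0,0,0,0],[0,0,0,0,0]]'
python3 - <<'E'
from h import *
s=snap('scene'); cv2.imwrite('pics/s1.png',cv2.resize(s['image'][100:280,180:400],None,fx=3,fy=3))
E
```

```text
time_s: 6.0
position: [514.9, 19.1, 228.6]
tcp_rot: [[-0.003, 1.0, 0.0], [1.0, 0.003, 0.0], [0.0, 0.0, -1.0]]
force: [-0.2, -0.4, -1.3]
width: 64.7
finger_force: 29.9
```

View pics/s1.png

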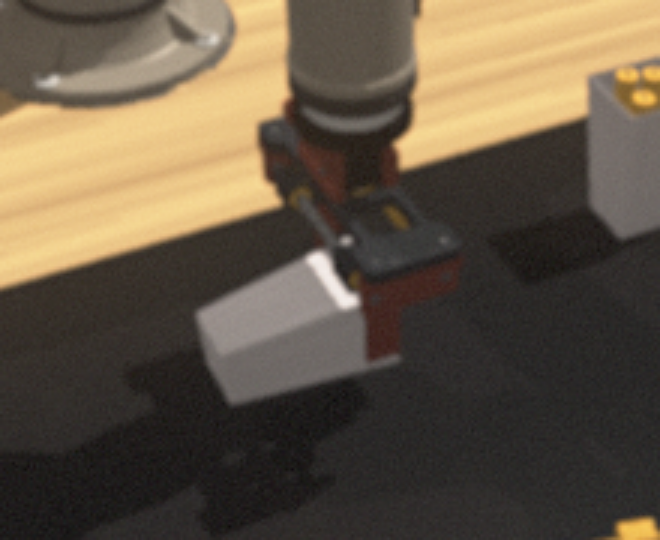

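The pot is held at the mouth end, at crop (350,300), but its tilt is unclear, so I'll measure it.

```bash
cat > slope.py <<'E'
from h import *
import sys
np.set_printoptions(precision=2,suppress=True)
# tilt of the pot: far (+x) side face outline seen by scene camera; here simply point extents in slices along y
s=snap('scene'); W=cloud(s); x0,x1,y0,y1=map(float,sys.argv[1:5])
p=W[(W[...,0]>x0)&(W[...,0]<x1)&(W[...,1]>y0)&(W[...,1]<y1)&(W[...,2]>6)&(W[...,2]<220)]
for y in np.arange(y0,y1,8):
    q=p[abs(p[:,1]-y)<4]
    if len(q)>5: print('y%.0f n%d z %.1f..%.1f x %.1f..%.1f'%(y,len(q),*np.percentile(q[:,2],[1,99]),*np.percentile(q[:,0],[2,98])))
E
python3 slope.py 460 570 -110 60
```

```text
y-86 n186 z 31.9..80.4 x 491.3..538.6
y-78 n141 z 33.4..81.8 x 490.8..539.7
y-70 n143 z 32.3..83.5 x 492.3..541.3
y-62 n147 z 32.7..84.8 x 489.6..541.6
y-54 n148 z 33.7..86.4 x 490.8..543.0
y-46 n144 z 32.8..88.3 x 490.4..542.9
y-38 n159 z 32.9..88.8 x 487.5..544.2
y-30 n153 z 33.3..90.4 x 490.1..544.7
y-22 n165 z 32.4..217.2 x 489.4..545.6
y-14 n327 z 35.3..218.6 x 463.1..565.5
y-6 n498 z 36.4..217.4 x 464.5..562.7
y2 n364 z 34.6..218.8 x 465.9..563.1
y10 n234 z 32.9..218.5 x 476.2..559.5
y18 n167 z 33.1..218.2 x 480.5..560.4
y26 n157 z 33.3..219.2 x 482.4..559.7
y34 n179 z 33.0..217.0 x 524.7..565.7
y42 n59 z 166.4..218.9 x 530.2..568.1
```

The grip's friction holds the pot rigidly: its lower side is level at z≈33, so it didn't pivot. I'll lower it close to the bench and check whether the opening command can ease the grip force.

```bash
python3 -m crank '[[0,0,8,0,0],[0,0,8,0,0],[0,0,8,0,0],[0,0,0,0,0.6],[0,0,0,0,0.68],[0,0,0,0,0.7]]'|tail -3
python3 -m crank '[[0,0,0,0,0.72],[0,0,0,0,0.72]]'|tail -2
python3 -m crank '[[0,0,0,0,0.73],[0,0,0,0,0.73]]'|tail -2
```

```text
force: [-0.5, -0.5, -2.2]
width: 65.0
finger_force: 29.9
width: 64.9
finger_force: 29.9
width: 64.9
finger_force: 29.9
```

```bash
python3 slope.py 460 570 -110 -20; python3 -m crank '[[0,0,0,0,0.735],[0,0,0,0,0.735]]'|tail -2;python3 -m crank '[[0,0,0,0,0.737],[0,0,0,0,0.737]]'|tail -2; python3 slope.py 460 570 -110 -20
```

```text
y-86 n182 z 8.0..57.1 x 491.5..539.6
y-78 n138 z 9.6..59.3 x 491.9..540.6
y-70 n132 z 9.8..59.9 x 491.3..541.0
y-62 n141 z 8.3..61.6 x 491.1..541.6
y-54 n146 z 8.2..62.3 x 491.1..542.6
y-46 n145 z 8.3..63.5 x 491.3..543.5
y-38 n146 z 9.3..64.8 x 490.2..544.0
y-30 n156 z 8.8..66.6 x 490.4..544.9
y-22 n107 z 11.9..67.4 x 490.1..546.6
width: 65.4
finger_force: 21.7
width: 65.3
finger_force: 17.0
y-86 n178 z 7.8..56.5 x 491.2..539.1
y-78 n135 z 9.0..58.2 x 491.1..540.0
y-70 n131 z 8.4..59.5 x 492.0..540.9
y-62 n140 z 8.3..60.9 x 491.1..542.2
y-54 n152 z 7.9..62.9 x 491.4..542.9
y-46 n142 z 7.8..63.4 x 489.6..543.2
y-38 n152 z 7.7..65.2 x 489.8..544.8
y-30 n146 z 9.2..66.1 x 490.1..544.5
y-22 n121 z 10.1..67.9 x 488.6..545.7
```

The grip force can be eased. I'll ease it further in small steps.

```bash
python3 -m crank '[[0,0,0,0,0.739],[0,0,0,0,0.739]]'|tail -2;python3 -m crank '[[0,0,0,0,0.7405],[0,0,0,0,0.7405]]'|tail -2; python3 slope.py 460 570 -90 -80; python3 -m crank '[[0,0,0,0,0.742],[0,0,0,0,0.742]]'|tail -2; python3 slope.py 460 570 -90 -80
```

```text
width: 65.1
finger_force: 12.6
width: 65.3
finger_force: 8.2
y-90 n37 z 31.9..47.8 x 491.9..539.4
y-82 n112 z 7.0..48.6 x 491.6..539.2
width: 65.5
finger_force: 5.8
y-90 n34 z 31.5..47.8 x 495.3..536.7
y-82 n111 z 8.5..48.5 x 490.8..539.8
```

It pivots at about 8 N, with the foot now on the bench. I'll carry on the arc with the light grip.

```bash
python3 -m crank '[[-2.2,0,-4.2,0,0.742],[-2.2,0,-4.2,0,0.742],[-2.2,0,-4.1,0,0.742],[-2.2,0,-4.1,0,0.742],[-2.8,0,-3.8,0,0.742],[-2.8,0,-3.7,0,0.742],[-2.9,0,-3.7,0,0.742],[-2.9,0,-3.7,0,0.742],[0,0,0,0,0.742]]'; python3 slope.py 450 580 -130 20
```

```text
time_s: 9.2
position: [515.1, -1.5, 236.5]
tcp_rot: [[-0.002, 1.0, 0.001], [1.0, 0.002, -0.0], [-0.0, 0.001, -1.0]]
force: [-0.9, -0.5, -0.6]
width: 65.1
finger_force: 5.3
y-98 n28 z 36.3..44.4 x 491.5..537.7
y-90 n103 z 24.7..48.5 x 490.4..538.7
y-82 n129 z 11.4..53.7 x 489.7..540.0
y-74 n147 z 8.3..58.3 x 491.4..540.8
y-66 n153 z 7.8..63.9 x 491.1..542.3
y-58 n165 z 7.8..69.1 x 490.3..543.7
y-50 n172 z 10.8..74.5 x 489.5..543.9
y-42 n178 z 14.7..79.6 x 488.3..545.0
y-34 n374 z 18.5..218.0 x 454.9..576.0
y-26 n573 z 25.7..214.9 x 455.5..574.4
y-18 n368 z 27.6..210.1 x 457.2..573.2
y-10 n264 z 29.6..205.0 x 475.8..577.1
y-2 n195 z 30.7..203.7 x 480.1..576.4
y6 n167 z 35.5..202.7 x 496.1..577.3
y14 n209 z 39.4..207.9 x 525.9..576.5
```

```bash
python3 -m crank '[[-3.5,0,-3.2,0,0.742],[-3.5,0,-3.2,0,0.742],[-3.5,0,-3.1,0,0.742],[-3.4,0,-3.1,0,0.742],[-3.9,0,-2.5,0,0.742],[-4,0,-2.5,0,0.742],[-3.9,0,-2.5,0,0.742],[-4,0,-2.5,0,0.742],[-4.3,0,-1.8,0,0.742],[-4.4,0,-1.8,0,0.742],[-4.3,0,-1.8,0,0.742],[-4.4,0,-1.7,0,0.742],[0,0,0,0,0.742]]'
python3 - <<'E'
from h import *
s=snap('scene'); cv2.imwrite('pics/s2.png',cv2.resize(s['image'][100:280,180:400],None,fx=3,fy=3))
E
```

```text
time_s: 10.55
position: [515.2, -48.9, 266.0]
tcp_rot: [[-0.002, 1.0, 0.0], [1.0, 0.002, -0.0], [-0.0, 0.0, -1.0]]
force: [-0.3, -0.5, -1.7]
width: 65.3
finger_force: 5.0
```

View pics/s2.png

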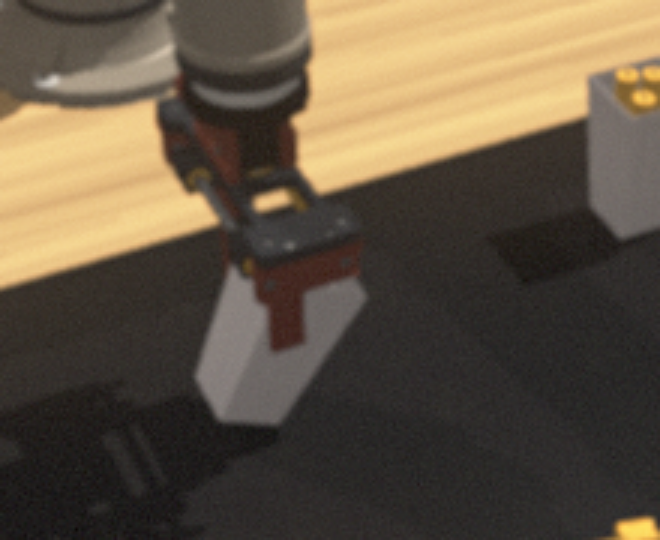

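The pot is tilted about 30° from vertical, with its foot at crop (245,415). I'll measure it.

```bash
python3 slope.py 450 580 -140 20 | cut -c1-40
```

```text
y-92 n103 z 18.9..37.5 x 491.3..538.1
y-84 n259 z 18.6..201.8 x 453.5..574.9
y-76 n415 z 14.8..206.2 x 453.5..575.5
y-68 n572 z 10.8..218.0 x 458.8..574.4
y-60 n386 z 9.1..216.9 x 477.4..566.0
y-52 n249 z 8.9..219.2 x 481.2..577.2
y-44 n218 z 15.6..219.0 x 521.3..576.6
y-36 n217 z 26.1..218.4 x 524.8..578.1
y-28 n191 z 40.6..216.2 x 531.1..576.4
y-20 n91 z 46.4..206.2 x 542.1..578.7
y-12 n74 z 62.2..112.9 x 543.9..550.4
y-4 n48 z 74.8..110.2 x 515.0..550.8
y4 n49 z 84.1..105.2 x 518.6..550.0
y12 n11 z 98.7..101.4 x 530.4..547.9
```

The pads slid off the axis (grip at s≈89, 22 mm to one side), so the pot hangs balanced at about 30°. I'll grip firmly, press its low edge lightly on the bench, and arc over that edge. The stuck edge then gives the turning torque.

```bash
python3 -m crank '[[0,0,0,0,0],[0,0,0,0,0],[0,0,0,0,0]]'|sed -n '2p;4,6p'; for i in 1 ; do python3 -m crank '[[0,0,2,0,0],[0,0,0,0,0]]'|sed -n '2p;4p'; done;  python3 -m crank '[[0,0,2,0,0],[0,0,0,0,0]]'|sed -n '2p;4p'
```

```text
position: [515.0, -48.0, 265.6]
force: [0.1, -0.6, -2.3]
width: 64.5
finger_force: 30.0
position: [515.3, -47.2, 264.8]
force: [-3.7, 1.6, 11.9]
position: [516.1, -46.5, 264.1]
force: [-5.5, 3.9, 21.5]
```

```bash
python3 -m crank '[[-3,0,0,0,0],[-3,0,0,0,0],[-3,0,0,0,0],[0,0,0,0,0]]'|sed -n '2p;4,6p'; python3 -m crank '[[-3,0,0.2,0,0],[-3,0,0.2,0,0],[-3,0,0.3,0,0],[0,0,0,0,0]]'|sed -n '2p;4,6p';python3 slope.py 450 580 -140 20 | cut -c1-40
```

```text
position: [516.8, -56.1, 264.8]
force: [-4.7, 2.2, 23.3]
width: 64.3
finger_force: 30.0
position: [517.6, -65.7, 264.4]
force: [-2.6, 1.1, 23.0]
width: 64.1
finger_force: 30.0
y-100 n204 z 16.5..203.8 x 451.5..578.4
y-92 n479 z 16.9..210.6 x 454.7..576.8
y-84 n442 z 12.7..218.7 x 461.0..574.7
y-76 n400 z 10.2..217.8 x 480.6..564.3
y-68 n231 z 9.2..218.7 x 484.5..577.3
y-60 n224 z 8.3..218.4 x 527.0..565.6
y-52 n244 z 11.0..219.4 x 528.6..570.8
y-44 n182 z 23.1..217.6 x 534.3..576.8
y-36 n99 z 37.4..202.9 x 542.1..556.3
y-28 n81 z 54.7..114.9 x 544.7..553.0
y-20 n59 z 68.9..111.7 x 546.2..552.7
y-12 n42 z 85.7..108.9 x 526.3..554.3
y-4 n16 z 102.2..107.4 x 533.9..554.3
```

It's rotating: the tilt is now about 22°. I'll continue.

```bash
python3 -m crank '[[-3,0,0.4,0,0],[-3,0,0.4,0,0],[-3,0,0.5,0,0],[0,0,0,0,0]]'|sed -n '2p;4,6p'; python3 -m crank '[[-3,0,0.6,0,0],[-3,0,0.7,0,0],[-2.5,0,0.7,0,0],[0,0,0,0,0]]'|sed -n '2p;4,6p';python3 slope.py 450 580 -140 20 | cut -c1-40
```

```text
position: [518.0, -75.4, 263.3]
force: [-0.8, -0.3, 22.1]
width: 64.6
finger_force: 30.0
position: [518.2, -84.5, 261.4]
force: [-1.0, -2.5, 23.8]
width: 64.7
finger_force: 30.0
y-116 n204 z 163.8..202.0 x 451.4..579.3
y-108 n344 z 172.8..216.0 x 455.5..573.9
y-100 n322 z 10.1..217.6 x 484.5..574.9
y-92 n393 z 10.6..219.4 x 485.6..564.2
y-84 n225 z 6.4..219.0 x 528.4..566.5
y-76 n210 z 9.4..217.9 x 485.2..566.2
y-68 n268 z 8.5..218.2 x 529.3..576.7
y-60 n157 z 8.3..216.9 x 535.7..577.0
y-52 n127 z 11.3..113.6 x 538.3..553.3
y-44 n95 z 36.9..114.8 x 542.1..554.4
y-36 n67 z 52.2..116.0 x 543.8..554.5
y-28 n46 z 84.0..115.7 x 537.3..555.0
y-20 n16 z 104.1..113.6 x 531.0..552.8
```

```bash
python3 -m crank '[[-2.7,0,0.9,0,0],[-2.7,0,0.9,0,0],[-2.6,0,0.9,0,0],[0,0,0,0,0]]'|sed -n '2p;4,6p'; python3 -m crank '[[-2.6,0,1,0,0],[-2.6,0,1.1,0,0],[0,0,0,0,0]]'|sed -n '2p;4,6p';python3 slope.py 450 580 -140 20 | cut -c1-40|tail -8
```

```text
position: [518.4, -93.2, 258.9]
force: [-0.2, -5.0, 23.4]
width: 64.5
finger_force: 30.0
position: [518.5, -98.9, 256.8]
force: [-0.6, -6.2, 24.2]
width: 64.6
finger_force: 30.0
y-92 n226 z 7.9..218.4 x 486.0..565.0
y-84 n262 z 8.1..218.7 x 521.6..575.1
y-76 n183 z 8.7..217.3 x 534.5..571.9
y-68 n120 z 7.7..108.5 x 538.3..552.8
y-60 n127 z 7.1..108.3 x 537.9..553.2
y-52 n109 z 14.6..110.8 x 538.6..553.6
y-44 n71 z 56.2..116.6 x 535.5..554.3
y-36 n43 z 93.9..119.3 x 516.2..554.6
```

```bash
python3 -m crank '[[-2.4,0,1.1,0,0],[-2.4,0,1.2,0,0],[-1.2,0,0.6,0,0],[0,0,0,0,0],[0,0,-1,0,0],[0,0,-1,0,0],[0,0,0,0,0]]'|sed -n '2p;4,6p'; python3 slope.py 450 580 -140 20 | cut -c1-40|tail -5
python3 - <<'E'
from h import *
s=snap('scene'); cv2.imwrite('pics/s3.png',cv2.resize(s['image'][100:280,180:400],None,fx=3,fy=3))
E
```

```text
position: [518.1, -103.9, 254.8]
force: [2.4, -4.4, 11.4]
width: 64.8
finger_force: 30.0
y-76 n133 z 7.3..123.9 x 520.7..552.9
y-68 n122 z 7.8..119.5 x 538.0..552.4
y-60 n126 z 8.1..106.6 x 538.0..552.3
y-52 n105 z 16.2..118.4 x 538.6..553.6
y-44 n82 z 67.2..122.3 x 489.6..554.2
```

View pics/s3.png

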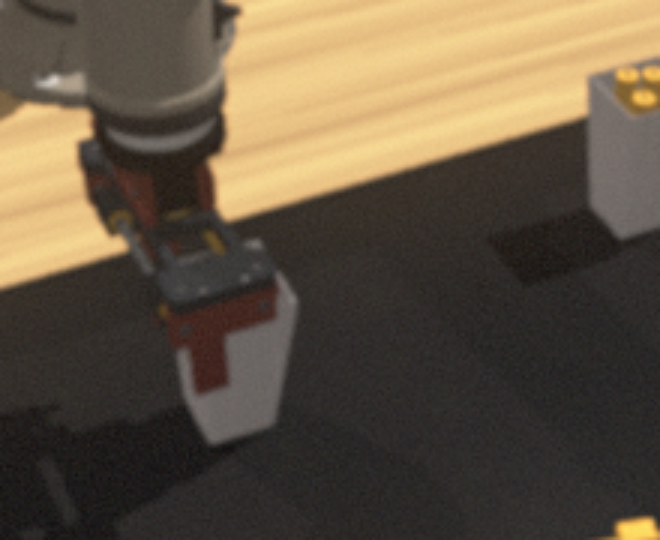

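It's nearly upright. I'll ease the press, open slowly, and let it settle.

```bash
python3 -m crank '[[0,0,-1,0,0],[0,0,0,0,0],[0,0,0,0,0.73],[0,0,0,0,0.735],[0,0,0,0,0.738],[0,0,0,0,0.741],[0,0,0,0,0.744],[0,0,0,0,0.748],[0,0,0,0,0.76],[0,0,0,0,0.8],[0,0,0,0,0.9],[0,0,0,0,1],[0,0,0,0,1],[0,0,0,0,1],[0,0,0,0,1]]'|sed -n '1,2p;4,6p'
python3 slope.py 450 580 -140 20 | cut -c1-60
```

```text
time_s: 16.1
position: [515.3, -102.8, 253.1]
force: [0.2, 0.5, -0.3]
width: 87.8
finger_force: 0.0
y-140 n31 z 156.4..173.9 x 451.7..576.4
y-132 n187 z 155.3..194.5 x 451.8..578.7
y-124 n339 z 165.5..218.2 x 454.8..577.2
y-116 n179 z 72.3..218.6 x 464.2..577.3
y-108 n358 z 9.8..217.2 x 472.4..575.0
y-100 n228 z 7.8..218.9 x 523.5..576.4
y-92 n228 z 9.4..218.1 x 471.5..576.4
y-84 n221 z 9.3..218.7 x 481.2..575.0
y-76 n141 z 7.7..215.6 x 480.7..576.5
y-68 n132 z 6.9..118.9 x 482.5..544.1
y-60 n118 z 6.4..98.0 x 534.7..543.6
y-52 n77 z 19.4..120.7 x 486.4..544.2
```

```bash
python3 -m crank '[[0,0,-8,0,1],[0,0,-15,0,1],[0,0,-25,0,1],[0,0,-30,0,1],[0,0,-35,0,1],[0,0,-35,0,1],[0,35,0,0,1],[0,40,0,0,1],[0,40,0,0,1],[0,40,0,0,1],[0,0,0,0,1],[0,0,0,0,1]]'|sed -n '1,6p'
cat > rim.py <<'E'
from h import *
import sys
for n in('top','scene'):
    s=snap(n,(sys.argv[1]+'_'+n+'.png') if len(sys.argv)>1 else None); W=cloud(s)
    for nm,x0,x1,y0,y1 in(('spare',450,580,-160,10),('empty',430,570,-420,-270)):
        e=W[(W[...,0]>x0)&(W[...,0]<x1)&(W[...,1]>y0)&(W[...,1]<y1)&(W[...,2]>105)&(W[...,2]<128)]
        print(n,nm,len(e),np.round(np.percentile(e[:,2],[50,95]),1),cv2.minAreaRect(e[:,:2].astype(np.float32)))
E
python3 rim.py r4
```

```text
time_s: 17.35
position: [670.4, -102.0, 401.6]
tcp_rot: [[-0.004, 1.0, -0.0], [1.0, 0.004, 0.001], [0.001, -0.0, -1.0]]
force: [-0.9, 0.5, 0.5]
width: 87.6
finger_force: 0.0
top spare 340 [118.7 121.5] ((511.2728576660156, -79.25260925292969), (65.90535736083984, 66.42426300048828), 1.2033928632736206)Traceback (most recent call last):
  File "rim.py", line 7, in <module>
    print(n,nm,len(e),np.round(np.percentile(e[:,2],[50,95]),1),cv2.minAreaRect(e[:,:2].astype(np.float32)))
                               ~~~~~~~~~~~~~^^^^^^^^^^^^^^^^
    return _quantile_unchecked(
        a, q, axis, out, overwrite_input, method, keepdims, weights)
    return _ureduce(a,
                    func=_quantile_ureduce_func,
    ...<5 lines>...
                    overwrite_input=overwrite_input,
                    method=method)
    r = func(a, **kwargs)
    result = _quantile(arr,
                       quantiles=q,
    ...<2 lines>...
                       out=out,
                       weights=wgt)
    slices_having_nans = np.isnan(arr[-1, ...])
                                  ~~~^^^^^^^^^
IndexError: index -1 is out of bounds for axis 0 with size 0
```

View pics/r4_top.png

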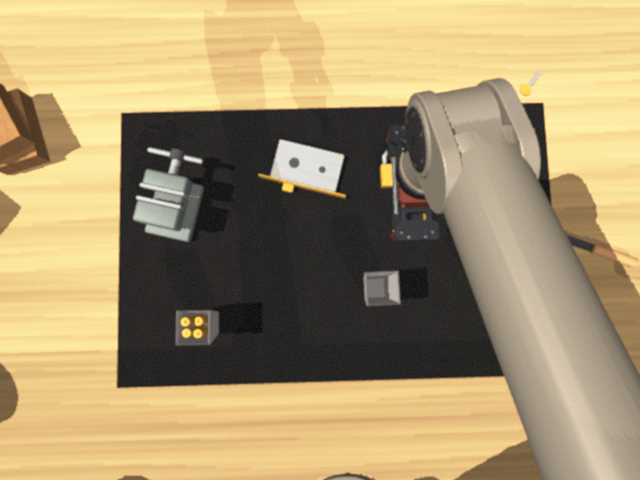

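The spare pot stands at (511.3,-79.3) with its rim at z≈120 and a yaw of 1.2°. Now I go back over it.

```bash
python3 -m crank '[[5.8,-39.8,0,0,1],[5.8,-39.8,0,0,1],[5.8,-39.8,0,0,1],[5.8,-39.6,0,0,1],[0,0,0,-0.017,1],[0,0,25,0,1],[0,0,25,0,1],[0,0,0,0,1],[0,0,0,0,1]]'|sed -n '1,6p'
```

```text
time_s: 18.3
position: [511.1, -79.7, 351.8]
tcp_rot: [[-0.02, 1.0, -0.0], [1.0, 0.02, -0.0], [-0.0, -0.0, -1.0]]
force: [0.0, -0.2, 0.6]
width: 88.0
finger_force: 0.0
```

```bash
python3 -m crank '[[0,0,20,0,1],[0,0,20,0,1],[0,0,20,0,1],[0,0,15,0,1],[0,0,11,0,1],[0,0,0,0,1],[0,0,0,0,0.85],[0,0,0,0,0.78],[0,0,0,0,0.76],[0,0,0,0,0.74],[0,0,0,0,0.7],[0,0,0,0,0],[0,0,0,0,0],[0,0,0,0,0]]'|sed -n '1,6p'
python3 -m crank '[[0,0,-5,0,0],[0,0,-15,0,0],[0,0,-20,0,0],[0,0,-20,0,0],[0,0,-20,0,0],[0,0,-20,0,0],[0,0,-20,0,0],[0,0,-15,0,0],[0,0,-5,0,0],[0,0,0,0,0],[0,0,0,0,0]]'|sed -n '1,6p'
```

```text
time_s: 19.7
position: [511.4, -79.7, 265.6]
tcp_rot: [[-0.02, 1.0, 0.001], [1.0, 0.02, -0.0], [-0.0, 0.001, -1.0]]
force: [-1.8, -0.0, 6.1]
width: 65.6
finger_force: 30.0
time_s: 20.8
position: [510.8, -79.7, 404.5]
tcp_rot: [[-0.02, 1.0, -0.001], [1.0, 0.02, 0.0], [0.0, -0.001, -1.0]]
force: [-0.7, -0.1, -2.8]
width: 65.2
finger_force: 30.0
```

```bash
python3 -m crank '[[-15,-1,0,0,0],[-25,-1.7,0,0,0],[-30,-2,0,0,0],[-30,-2,0,0,0],[-30,-2,0,0,0],[-30,-2,0,0,0],[-30,-2,0,0,0],[-30,-2,0,0,0],[-25,-1.7,0,0,0],[-16.8,-1.1,0,0,0],[0,0,0,0.08,0],[0,0,0,0.11,0],[0,0,0,0.11,0],[0,0,0,0.1,0],[0,0,0,0.068,0],[0,0,0,0,0],[0,0,0,0,0],[0,0,0,0,0]]'|sed -n '1,6p'
python3 - <<'E'
from h import *
np.set_printoptions(precision=1,suppress=True)
s=snap('scene'); cv2.imwrite('pics/s5.png',cv2.resize(s['image'][120:300,20:240],None,fx=3,fy=3))
W=cloud(s)
for z0,z1 in((6,16),(108,118),(118,124),(128,137),(140,150),(150,160),(200,212)):
    e=W[(W[...,0]>420)&(W[...,0]<580)&(W[...,1]>-430)&(W[...,1]<-260)&(W[...,2]>z0)&(W[...,2]<z1)]
    if len(e)>5: print(z0,z1,len(e),e[:,:2].min(0),e[:,:2].max(0),cv2.minAreaRect(e[:,:2].astype(np.float32)))
E
```

```text
time_s: 22.6
position: [499.0, -341.5, 404.8]
tcp_rot: [[0.432, 0.902, -0.0], [0.902, -0.432, 0.0], [0.0, -0.001, -1.0]]
force: [0.1, 0.0, -2.6]
width: 65.4
finger_force: 30.0
6 16 111 [ 488.6 -375.3] [ 531.6 -311. ] ((515.2210693359375, -338.3778076171875), (35.063724517822266, 67.55428314208984), 17.174110412597656)
108 118 287 [ 476.5 -386.4] [ 543.5 -299.2] ((499.02288818359375, -343.2411193847656), (67.21768951416016, 69.48031616210938), 63.56608963012695)
118 124 127 [ 477.3 -385.3] [ 544.1 -300.9] ((500.5945739746094, -342.70062255859375), (65.85897064208984, 69.77845764160156), 63.927791595458984)
140 150 164 [ 487.8 -373. ] [ 532.4 -309.5] ((515.2401733398438, -335.7247314453125), (35.112701416015625, 67.43373107910156), 19.0821533203125)
150 160 161 [ 488.5 -375. ] [ 533.9 -308.4] ((516.7291870117188, -336.0589294433594), (36.497032165527344, 70.06675720214844), 18.089065551757812)
200 212 261 [ 484.4 -380.6] [ 538.9 -303. ] ((518.6472778320312, -334.5236511230469), (43.317161560058594, 82.41234588623047), 19.624553680419922)
```

View pics/s5.png

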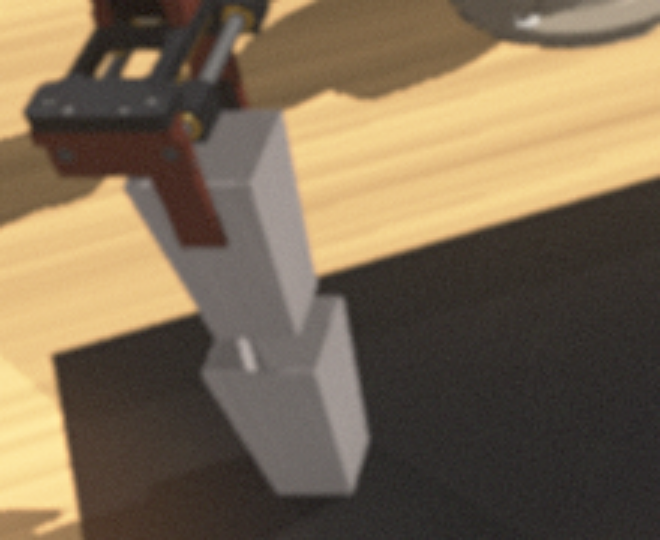

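The pot hangs above the empty one with its sides parallel. Comparing foot to foot in this view, it sits about 1.5 mm too far in +y, so I'll correct that and descend.

```bash
python3 -m crank '[[-1.4,0.6,0,0,0],[0,0,5,0,0],[0,0,8,0,0],[0,0,8,0,0],[0,0,8,0,0],[0,0,8,0,0],[0,0,8,0,0],[0,0,5,0,0],[0,0,0,0,0],[0,0,0,0,0]]'|sed -n '1,2p;4,6p'
python3 -m crank '[[0,0,5,0,0],[0,0,5,0,0],[0,0,5,0,0],[0,0,0,0,0]]'|sed -n '1,2p;4,6p'
python3 -m crank '[[0,0,2,0,0],[0,0,2,0,0],[0,0,2,0,0],[0,0,0,0,0]]'|sed -n '1,2p;4,6p'
```

```text
time_s: 23.65
position: [499.0, -343.3, 355.1]
force: [-0.2, 0.1, -2.3]
width: 65.0
finger_force: 30.0
time_s: 24.05
position: [498.5, -343.1, 339.1]
force: [-0.1, -0.1, -2.4]
width: 65.3
finger_force: 30.0
time_s: 24.45
position: [498.8, -343.3, 333.8]
force: [-0.9, -0.2, -1.6]
width: 64.9
finger_force: 30.0
```

```bash
for i in 1; do python3 -m crank '[[0,0,2,0,0],[0,0,0,0,0]]'|sed -n '2p;4p'; python3 -m crank '[[0,0,2,0,0],[0,0,0,0,0]]'|sed -n '2p;4p'; python3 -m crank '[[0,0,2,0,0],[0,0,0,0,0]]'|sed -n '2p;4p';python3 -m crank '[[0,0,2,0,0],[0,0,0,0,0]]'|sed -n '2p;4p'; done
python3 - <<'E'
from h import *
np.set_printoptions(precision=1,suppress=True)
s=snap('scene','s6.png'); W=cloud(s)
for z0,z1 in((6,16),(100,118),(130,150)):
    e=W[(W[...,0]>420)&(W[...,0]<580)&(W[...,1]>-430)&(W[...,1]<-260)&(W[...,2]>z0)&(W[...,2]<z1)]
    print(z0,z1,len(e),e[:,:2].min(0),e[:,:2].max(0))
E
```

```text
position: [498.8, -343.2, 331.9]
force: [-1.1, -1.2, -2.3]
position: [498.8, -343.2, 329.8]
force: [-0.1, 0.3, -1.8]
position: [498.8, -343.3, 327.8]
force: [-0.3, 0.7, -0.7]
position: [498.8, -343.2, 325.8]
force: [-1.2, -0.3, -1.6]
6 16 122 [ 489.6 -375.4] [ 532.5 -311. ]
100 118 390 [ 481.8 -386.4] [ 542.7 -299.8]
130 150 454 [ 464.7 -383.3] [ 542.  -302.5]
```

```bash
for i in 1; do python3 -m crank '[[0,0,2,0,0],[0,0,0,0,0]]'|sed -n '2p;4p'; python3 -m crank '[[0,0,2,0,0],[0,0,0,0,0],[0,0,0,0,0]]'|sed -n '2p;4p'; python3 -m crank '[[0,0,2,0,0],[0,0,0,0,0],[0,0,0,0,0]]'|sed -n '2p;4p';python3 -m crank '[[0,0,1.5,0,0],[0,0,0,0,0],[0,0,0,0,0]]'|sed -n '2p;4p';  done
```

```text
position: [498.8, -343.2, 323.8]
force: [-0.9, -1.0, -2.3]
position: [498.8, -343.3, 322.0]
force: [-0.3, -0.2, -2.2]
position: [498.8, -343.3, 320.0]
force: [-0.2, -1.0, -1.2]
position: [498.8, -343.3, 318.5]
force: [-0.7, -0.1, -1.9]
```

```bash
for i in 1; do python3 -m crank '[[0,0,1.5,0,0],[0,0,0,0,0],[0,0,0,0,0]]'|sed -n '2p;4p'; python3 -m crank '[[0,0,1.5,0,0],[0,0,0,0,0],[0,0,0,0,0]]'|sed -n '2p;4p'; python3 -m crank '[[0,0,1,0,0],[0,0,0,0,0],[0,0,0,0,0]]'|sed -n '2p;4p';python3 -m crank '[[0,0,1,0,0],[0,0,0,0,0],[0,0,0,0,0]]'|sed -n '2p;4p';  done
```

```text
position: [498.8, -343.3, 317.0]
force: [-0.4, -0.6, -2.6]
position: [498.8, -343.3, 315.5]
force: [-1.1, 0.1, -1.7]
position: [498.8, -343.3, 314.5]
force: [-1.4, 0.0, -2.3]
position: [498.8, -343.3, 313.5]
force: [-0.6, -0.6, -2.1]
```

```bash
for i in 1; do python3 -m crank '[[0,0,1,0,0],[0,0,0,0,0],[0,0,0,0,0]]'|sed -n '2p;4p'; python3 -m crank '[[0,0,0.8,0,0],[0,0,0,0,0],[0,0,0,0,0]]'|sed -n '2p;4p'; python3 -m crank '[[0,0,0.6,0,0],[0,0,0,0,0],[0,0,0,0,0]]'|sed -n '2p;4p';python3 -m crank '[[0,0,0.5,0,0],[0,0,0,0,0],[0,0,0,0,0]]'|sed -n '1,2p;4p';  done
```

```text
position: [498.8, -343.3, 312.5]
force: [-0.4, -0.5, -1.4]
position: [498.8, -343.3, 311.7]
force: [-0.4, -0.0, -2.4]
position: [498.8, -343.3, 311.1]
force: [-0.4, 0.0, -1.9]
time_s: 28.8
position: [498.8, -343.3, 310.6]
force: [-0.5, 0.7, -1.8]
```

```bash
for i in 1; do python3 -m crank '[[0,0,0.5,0,0],[0,0,0,0,0],[0,0,0,0,0]]'|sed -n '2p;4p'; python3 -m crank '[[0,0,0.4,0,0],[0,0,0,0,0],[0,0,0,0,0]]'|sed -n '2p;4p'; python3 -m crank '[[0,0,0.4,0,0],[0,0,0,0,0],[0,0,0,0,0]]'|sed -n '2p;4p';  done
```

```text
position: [498.8, -343.3, 310.1]
force: [0.2, 0.4, -2.4]
position: [498.8, -343.3, 309.7]
force: [-0.2, 0.3, -1.5]
position: [498.9, -343.3, 309.4]
force: [0.3, 0.5, -1.1]
```

```bash
for i in 1; do python3 -m crank '[[0,0,0.4,0,0],[0,0,0,0,0],[0,0,0,0,0]]'|sed -n '2p;4p'; python3 -m crank '[[0,0,0.3,0,0],[0,0,0,0,0],[0,0,0,0,0]]'|sed -n '2p;4p';  done
python3 - <<'E'
from h import *
s=snap('scene'); W=cloud(s); cv2.imwrite('pics/s7.png',cv2.resize(s['image'][150:310,50:200],None,fx=3.5,fy=3.5))
e=W[(W[...,0]>450)&(W[...,0]<550)&(W[...,1]>-400)&(W[...,1]<-290)]
print(np.histogram(e[:,2],np.arange(100,180,4)))
E
```

```text
position: [498.9, -343.3, 309.3]
force: [-1.1, 0.3, 3.5]
position: [498.9, -343.3, 309.3]
force: [-1.7, 1.3, 5.0]
(array([ 70,  70,  93, 104, 153,  94,  89, 105, 105,  99, 110, 107, 105,
       115, 119, 157,  51,  42,  21]), array([100, 104, 108, 112, 116, 120, 124, 128, 132, 136, 140, 144, 148,
       152, 156, 160, 164, 168, 172, 176]))
```

View pics/s7.png

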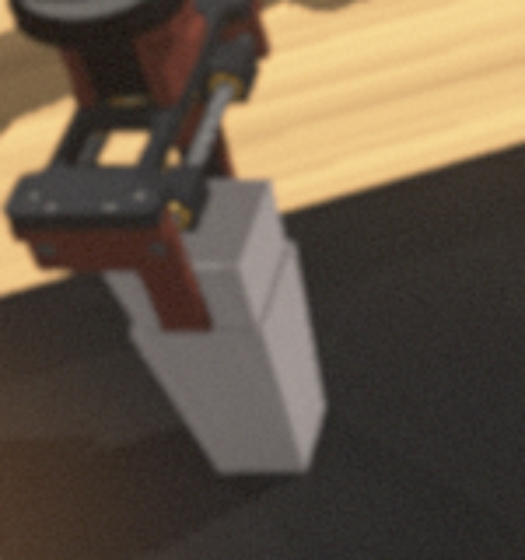

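It's seated: the rims are parallel and 44 mm apart, with about 7 N of contact. I'll ease off, open gradually and withdraw.

```bash
python3 -m crank '[[0,0,-0.3,0,0],[0,0,0,0,0.7],[0,0,0,0,0.735],[0,0,0,0,0.74],[0,0,0,0,0.744],[0,0,0,0,0.748],[0,0,0,0,0.755],[0,0,0,0,0.78],[0,0,0,0,0.85],[0,0,0,0,1],[0,0,0,0,1],[0,0,0,0,1],[0,0,0,0,1]]'|sed -n '1,2p;4,6p'
python3 -m crank '[[0,0,-4,0,1],[0,0,-8,0,1],[0,0,-15,0,1],[0,0,-20,0,1],[0,0,-25,0,1],[0,0,-25,0,1],[0,0,-20,0,1],[0,0,-10,0,1],[30,0,0,0,1],[40,0,0,0,1],[40,0,0,0,1],[40,0,0,0,1],[40,0,0,0,1],[0,0,0,0,1],[0,0,0,0,1],[0,0,0,0,1]]'|sed -n '1,2p;4,6p'
python3 - <<'E'
from h import *
np.set_printoptions(precision=1,suppress=True)
s=snap('scene'); W=cloud(s); cv2.imwrite('pics/s8.png',cv2.resize(s['image'][150:310,50:200],None,fx=3.5,fy=3.5))
for z0,z1 in((6,16),(100,116),(116,122),(124,150),(150,160),(160,170),(170,190)):
    e=W[(W[...,0]>440)&(W[...,0]<560)&(W[...,1]>-410)&(W[...,1]<-280)&(W[...,2]>z0)&(W[...,2]<z1)]
    if len(e)>5: print(z0,z1,len(e),e[:,2].max(),e[:,:2].min(0),e[:,:2].max(0),cv2.minAreaRect(e[:,:2].astype(np.float32)))
E
```

```text
time_s: 31.65
position: [498.9, -343.3, 309.0]
force: [-0.3, -0.3, -0.2]
width: 87.8
finger_force: 0.0
time_s: 33.25
position: [580.7, -173.4, 435.9]
force: [-0.6, -0.5, -0.3]
width: 88.0
finger_force: 0.0
6 16 105 15.911215529797612 [ 488.4 -374.8] [ 531.5 -311. ] ((515.5327758789062, -337.54681396484375), (33.066429138183594, 68.38541412353516), 19.76694107055664)
100 116 341 115.99344711215714 [ 463.7 -386.3] [ 543.3 -300.9] ((500.28326416015625, -343.34332275390625), (66.48274993896484, 67.13078308105469), 64.62245178222656)
116 122 278 121.9989523725821 [ 462.4 -386.3] [ 544.5 -299.2] ((499.5619812011719, -343.07171630859375), (67.07836151123047, 69.7396240234375), 64.67253112792969)
124 150 914 149.97876279099648 [ 459.3 -385.5] [ 541.5 -300.9] ((500.0624694824219, -343.0959167480469), (65.0179443359375, 66.33770751953125), 64.63240051269531)
150 160 424 159.995062692004 [ 459.  -385.9] [ 544.6 -300.4] ((500.96844482421875, -342.7683410644531), (65.51473236083984, 67.24736785888672), 62.932373046875)
160 170 314 165.59221881116125 [ 459.3 -386.5] [ 543.3 -299.3] ((499.1739196777344, -343.48004150390625), (67.76555633544922, 69.99199676513672), 65.27195739746094)
```

View pics/s8.png

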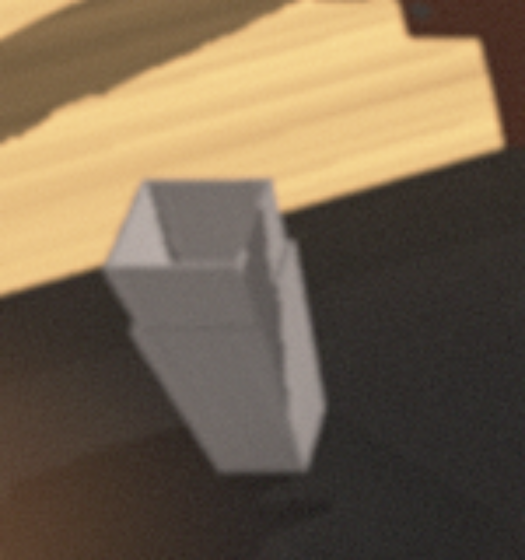

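The picture shows the pot nested, parallel and centred within 1 mm, with its rim at z≈164 and the gripper clear.

```bash
python3 -c "
from workcell import ctrl
print(ctrl.hand_in())"
```

```text
the job is handed in; nothing more can be done
None
```

The fallen pot was stood upright on the bench and released. It was then nested mouth up in the empty pot, centred within about 1 mm with its rim about 44 mm above the other's, and handed in at about 33 s; the hand-in returned no verdict.

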